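# Sweep the broken test bars off the press bed

### The arm

A 6-joint arm with a two-finger parallel gripper is mounted at the origin on the work surface. World frame = base frame: x ahead of the robot, y to its left, z up, the work surface at z = 0. Lengths are in m, angles in rad, forces in N, time in s.
With the tool pointing down it reaches from about 0.375 to 0.9 m from the base axis. Payload 3.1 kg.
Tool frame: the origin (TCP) lies between the finger pads; the fingertips stand 19 mm ahead of it and the grasp point (between the pads) is the TCP; z points along the fingers, y is the direction in which the jaws open and shut (so a half turn about z gives the same grasp; the last joint's range is limited). The gripper opens to 87 mm and grips with 3 to 60 N. Pads are 19 mm wide; open, the fingers measure 117 mm over their backs; the gripper's body (75 mm by 190 mm) begins 51 mm behind the grasp point.
Start: joints at [-1.345, 0.527, 1.433, -0, 1.181, -0.178], TCP at [0.246, -0.575, 0.242] pointing down, gripper open.
Joint ranges: [-3.08, 3.08], [-0.75, 2.2], [0.22, 2.44], [-1.43, 4.57], [0, 2.65], [-2.85, 2.85]. Speed limits (rad/s): [2.79, 2.79, 3.14, 3.14, 3.14, 3.14].

### API

Orientations are given as a unit quaternion [x, y, z, w].
In Python, from rig import robot gives the robot as it stands.
- The arm moves only by the tool apply_moves, never from a script. Its argument "series" is a list of rows, each a list of 7 numbers: the shift along the tool's x, y, z in cm, then the turn, a rotation vector about the tool's x, y, z in degrees, then the opening, from 0 (shut) to 1 (fully open). In form: [[dx, dy, dz, rx, ry, rz, grip], ...]. A call has 1 to 5 rows; each row is the pose to reach, as a shift and turn from the pose commanded when the call began, along the tool's axes at that moment; what a row does not reach only later rows make up. A row lasts 1/12 s, in which the tool goes at most 41.7 mm and 7.16 degrees, less where a joint would pass 70% of its speed; a pose out of reach is approached as far as the arm can. A call with a gripper value outside its range is refused whole. The fingers move at their own pace and stop on an object; "newtons" is the grip in N (left out, the last holds). Time passes only in rows, so rows that repeat a pose let the fingers close. It gives the time, the measured TCP pose, the force and the opening at its end, in the units of the state.
- robot.get_obs(): the state, without advancing time (a new reading comes with each control period).
- robot.camera(name): name is "scene" or "top"; returns the picture (480x640x3 uint8, red, green, blue); there is no depth.
- robot.camera_params(name): a dict with "mtx" (3x3 intrinsics, pixels), "origin" and "rotation" of the camera in the world. Camera axes: x right, y down, z forward; pixel columns grow to the right and rows downward; lengths in m; the calibration is good to about 2 mm. A picture is of the moment at which its call begins. camera_params takes no time and is no camera call.
- robot.hand_in(): hands the job in, once; it reports no verdict.
The state is a dict: "time": time; "q": joint angles; "joint_velocities": joint speeds; "joint_torque": joint torques, N m; "position": TCP position; "tool_rot": TCP orientation; "ft_force": force on the tool from outside, world axes, zero at the start; "moment": the same for the moment, N m; "grip_width": finger opening in m.
Only numpy, scipy, OpenCV 4.12 (cv2) and the standard library are available. Lean on these libraries where they do the work, as an engineer would, in place of code of your own. Each camera call takes 0.05 s, during which the arm holds its last target. There are 200 camera calls.

### The job

Take the bench brush by its handle, reach in under the press head and sweep the three broken test-bar pieces off the press bed into the catch pan at its front. Touch the pieces only with the brush, do not bump the press head, leave the beaker, bottle, jar and box of spare bars where they are, and finally stand the brush back upright on its green mat.

Things in the scene. Friction and masses are not known exactly. Their poses are not given: they have to be found in the camera images.
- press: Small blue bench press, fixed at a different place and yaw each time. Origin: on the bench under its bed's centre; x from its open front (robot side) to its back, z up. Two uprights, 44 x 30 mm, 360 mm tall, stand beside the bed at x = +54, y = +-113 mm (inner faces y = +-98). An aluminium catch pan at the front is part of it.
- bed (a point): Centre of the press bed's flat steel top, 50 mm above the bench; axes as the press. Bed x from -85 to +85, closed at +77 by a back stop 20 mm high; side rails 12 mm thick, 20 mm high, inner faces y = +-84. The front edge, x = -85, is open and drops into the catch pan.
- pan (a point): Centre of the catch pan's inner floor, 8 mm above the bench, axes as the press (at press x = -147). The pan's inside spans 124 mm in x (-62 to +62; +62 is the front face of the bed) and 180 mm in y; its walls reach 35 mm above the bench, the bed 50 mm.
- press_head: Cream crosshead fixed across the uprights over the back of the bed. Origin: centre of the underside of its round steel ram face (54 mm disc, 8 mm thick), 220 mm above the bench, at press x = +58, y = 0. Crosshead: press x +32 to +84, 256 mm in y, 228 to 294 mm above the bench. It blocks a vertical gripper over the back of the bed; one leaning back to the robot passes in front.
- brush: Bench brush, about 0.2 kg, standing on its bristles on the mat. Origin: centre of the bristles' underside; z up. Rigid bristle block 36 (x) x 140 (y) x 30 mm high; wooden back 38 x 144 mm above, to 46 mm. Straight orange handle, 24 mm wide in y, 28 mm the other way, from x = 0, z = 40 mm, 130 mm long, leaning 30 degrees from vertical to -x (direction -0.5, 0, 0.866).
- brush_grip (a point): Grip point on the brush handle's centre line, 95 mm along it from its foot: brush frame x = -47.5, y = 0, z = 122 mm; the handle goes on 35 mm beyond. Axes as the brush. Grip across y (24 mm).
- mat: Green mat 150 (x) x 200 (y) x 4 mm, fixed on the bench, left or right of the press; the brush's place. Origin: centre of its underside. When the brush stands on it its handle leans to about the mat's -x side.
- scrap0: Broken brick-red terracotta test-bar piece, about 57 mm long (x), 26 mm wide, 26 mm high, 50 to 105 g, lying on the press bed. Origin: its middle, 13 mm above its underside.
- scrap1: Broken off-white plaster test-bar piece, about 57 mm long (x), 26 mm wide, 26 mm high, 50 to 105 g, lying on the press bed. Origin: its middle, 13 mm above its underside.
- scrap2: Broken blue ceramic test-bar piece, about 57 mm long (x), 26 mm wide, 26 mm high, 50 to 105 g, lying on the press bed. Origin: its middle, 13 mm above its underside.
- beaker: Glass beaker, 80 mm across, 100 mm tall; bystander. Origin: centre of its underside.
- bottle: White bottle, 64 mm across, 170 mm tall; bystander. Origin: centre of its underside.
- jar: Amber jar, 66 mm across, 80 mm tall; bystander. Origin: centre of its underside.
- rack: White open box 130 (x) x 180 (y) x 45 mm with spare test bars, fixed on the bench on the other side of the press from the mat; bystander. Origin: centre of its underside.
There are look-alikes about, which are no part of the job. There is more than one size of the brush; the job needs the smaller.

How it is judged:
By the outcome, as a careful person would: the job done as asked, in the order asked, and still so for the second after the job is handed in, with the robot touching nothing.
It also fails if it takes over 51 s, if anything falls off the work surface, if the arm or the gripper's body presses on something with over 40 N, if the wrist force passes 120 N, or if a joint passes its speed limit or range.

## Working session

There is one attempt and no reset: what is moved stays moved. The work goes in short steps, Python scripts to look and compute and a tool call to move; the robot and the scene stay as the last step left them, time stands still between calls to the robot, and variables do not carry over. Pictures are saved under pics/ and viewed, about 8 in all and at most 12, crops included, and the job is handed in when it is done.

Besides the shell and the picture viewer there is one more tool, called after "Request:" as name(argument=value, ...) on one line, values as JSON. apply_moves: Moves the arm, as the interface text tells. Its arguments: {"type":"object","properties":{"series":{"type":"array"},"newtons":{"type":"number"}},"required":["series"]}

```bash
ls; mkdir -p pics
python3 - <<'E'
from rig import robot
import cv2
for n in("scene","top"):
    cv2.imwrite(f"pics/{n}0.png",robot.camera(n)[:,:,::-1]); p=robot.camera_params(n); print(n,p)
print(robot.get_obs())
E
```

```text
pics
scene {'mtx': array([[488.54731301,   0.        , 311.06242844],
       [  0.        , 488.54731301, 240.49252663],
       [  0.        ,   0.        ,   1.        ]]), 'origin': array([ 1.53557042, -0.0599188 ,  0.85715198]), 'rotation': array([ 0.69025083,  0.5641229 , -0.27868302, -0.35728827])}
top {'mtx': array([[548.79841403,   0.        , 316.2667039 ],
       [  0.        , 548.79841403, 244.60232129],
       [  0.        ,   0.        ,   1.        ]]), 'origin': array([0.34540787, 0.11987205, 1.40122085]), 'rotation': array([-0.6999204 ,  0.70845742, -0.06324024,  0.0648089 ])}
{'time': 0.1, 'q': array([-1.34549026e+00,  5.28380472e-01,  1.43376410e+00, -2.14536618e-05,
        1.18141877e+00, -1.78471229e-01]), 'joint_velocities': array([-0.00056802, -0.00217881, -0.0030169 ,  0.00273385, -0.00034602,
       -0.00011755]), 'joint_torque': array([ 7.98137876e-05, -4.40986562e+01, -1.77150267e+01,  6.35385630e-02,
        5.33622375e-02, -4.09728989e-05]), 'position': array([ 0.24545581, -0.57410516,  0.2406682 ]), 'tool_rot': array([ 9.79688320e-01,  2.00523877e-01, -3.29892039e-05, -9.84839748e-04]), 'ft_force': array([0.90818521, 0.28867941, 0.2701355 ]), 'moment': array([-0.00208116, -0.06665355, -0.01694068]), 'grip_width': 0.08718782595193428}
```

View pics/scene0.png

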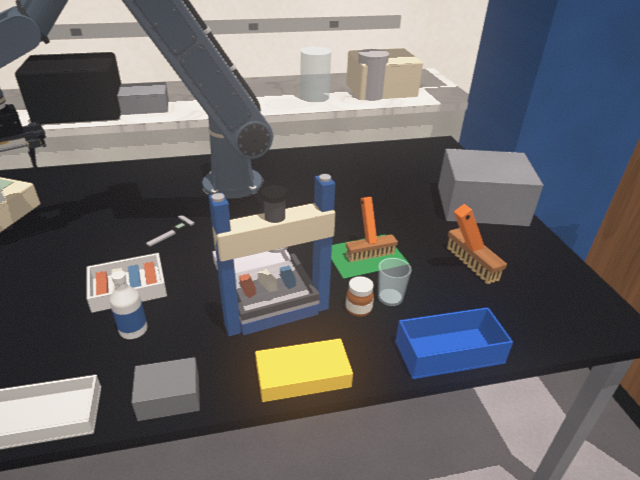

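View pics/top0.png

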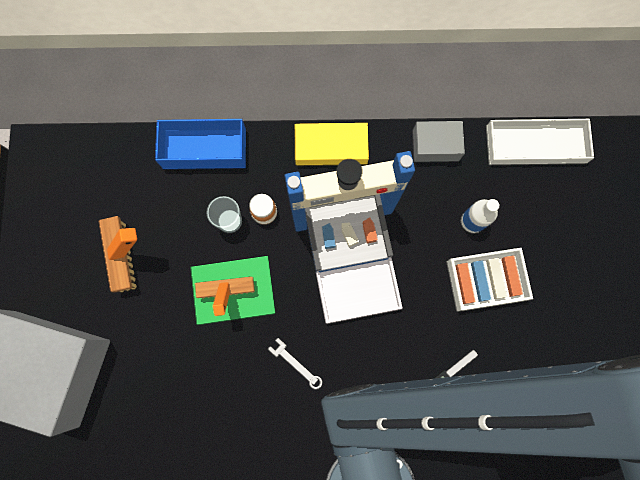

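The scene shows two orange-handled brushes: A on the green mat (top 225,290; scene 372,245) and B standing free at the right (top 120,255; scene 476,245). The task places the brush on the mat and asks for the smaller one, so A fits. I'll confirm with a crop and a size measurement.

```bash
cat > h.py <<'E'
import numpy as np, cv2
from rig import robot
from scipy.spatial.transform import Rotation as R
def ray(n,uv):
    p=robot.camera_params(n); q=R.from_quat(p['rotation'])
    d=np.linalg.inv(p['mtx'])@np.r_[uv,1.]; return p['origin'],q.apply(d)
def on(n,uv,z):
    o,d=ray(n,uv); return o+d*(z-o[2])/d[2]
def proj(n,P):
    p=robot.camera_params(n); c=R.from_quat(p['rotation']).inv().apply(np.atleast_2d(P)-p['origin'])
    c=c@p['mtx'].T; return c[:,:2]/c[:,2:]
def tri(a,b):
    (o1,d1),(o2,d2)=ray('top',a),ray('scene',b)
    s=np.linalg.lstsq(np.c_[d1,-d2],o2-o1,rcond=None)[0]
    A,B=o1+s[0]*d1,o2+s[1]*d2; return (A+B)/2,np.linalg.norm(A-B)
E
python3 - <<'E'
from h import *
t=cv2.imread('pics/top0.png'); s=cv2.imread('pics/scene0.png')
big=lambda i,f:cv2.resize(i,None,fx=f,fy=f,interpolation=cv2.INTER_CUBIC)
c=big(t[210:340,90:290],4)
cv2.imwrite('pics/c1.png',c)
cv2.imwrite('pics/c2.png',big(t[140:335,275:425],3.06))
print(c.shape)
print('R ok?',on('top',(225,290),0.0),on('scene',(372,262),0.0))
E
```

```text
(520, 800, 3)
R ok? [0.48716517 0.35634258 0.        ] [0.52186238 0.34761466 0.        ]
```

View pics/c1.png

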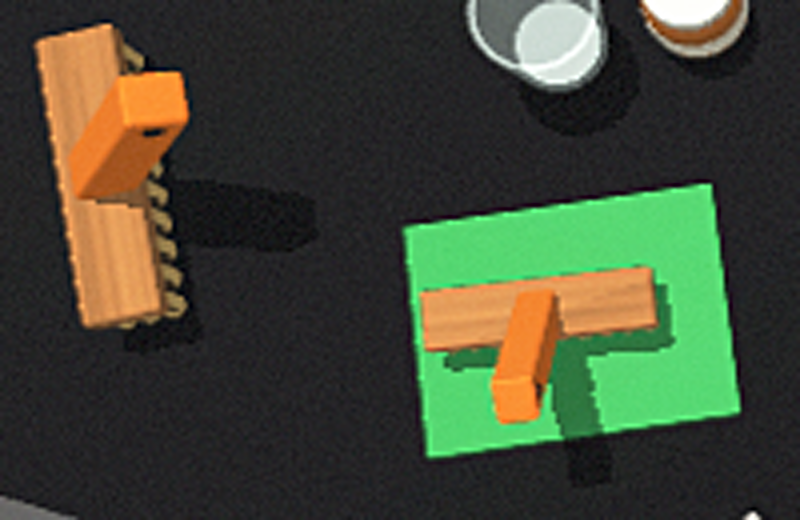

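View pics/c2.png

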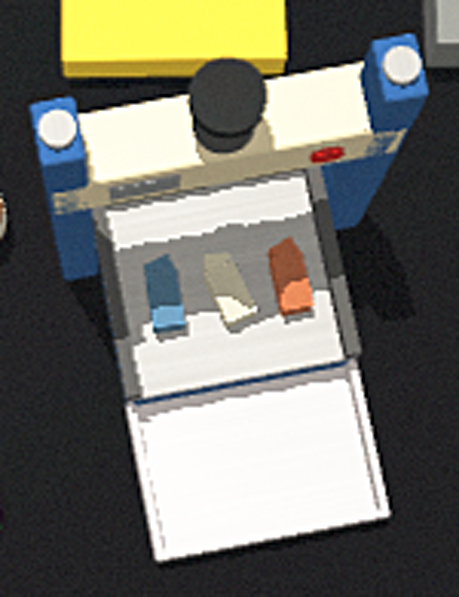

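Crop 1: A's back measures about 58 px, or 144 mm at z = 0.05. B is clearly longer at about 72 px, so A on the mat is the smaller brush. Crop 2: on the bed the pieces are blue (163,295), white (232,290) and red (290,275), with the pan in front. Next I fit the poses.

```bash
cat >> h.py <<'E'
def fit(pts):  # list of (local xyz, cam, uv) -> x,y,yaw
    from scipy.optimize import least_squares
    def f(p):
        T=R.from_euler('z',p[2])
        return np.ravel([proj(c,T.apply(l)+[p[0],p[1],0])[0]-u for l,c,u in pts])
    best=min((least_squares(f,[.5,.2,y]) for y in(-1,0,1)),key=lambda r:r.cost); return best.x,np.round(best.fun,1)
E
python3 - <<'E'
from h import *
C1=lambda u,v:np.array([90+u/4-.4,210+v/4-.4]); C2=lambda u,v:np.array([275+u/3.06-.35,140+v/3.06-.35])
m=[C1(403,227),C1(711,184),C1(741,411),C1(428,458)]
ml=[(.075,.1,.004),(.075,-.1,.004),(-.075,-.1,.004),(-.075,.1,.004)]
print('mat',fit([(l,'top',u) for l,u in zip(ml,m)]))
b=[C1(420,292),C1(650,267),C1(656,325),C1(426,350)]
bl=[(.019,.072,.05),(.019,-.072,.05),(-.019,-.072,.05),(-.019,.072,.05)]
print('brush',fit([(l,'top',u) for l,u in zip(bl,b)]))
pp=[((.054,.113,.368),'top',C2(57,129)),((.054,-.113,.368),'top',C2(402,66)),
((-.209,.09,.035),'top',C2(163,549)),((-.209,-.09,.035),'top',C2(380,510)),((-.085,.096,.07),'top',C2(131,402)),((-.085,-.096,.07),'top',C2(357,356))]
p,r=fit(pp); print('press',p,r)
T=R.from_euler('z',p[2])
# scrap tops at z=.076: visible near ends
for n,uv in(('blue',(167,290)),('white',(232,288)),('red',(291,272))):
    w=on('top',C2(*uv),.07); print(n,w,T.inv().apply(w-[p[0],p[1],0]))
for n,uv,z in(('jar',(262,203),.08),('beaker',(225,213),.05)): print(n,on('top',uv,z))
t=cv2.imread('pics/top0.png');s=cv2.imread('pics/scene0.png')
L=lambda P:[T.apply(q)+[p[0],p[1],0] for q in P]
for im,n in((t,'top'),(s,'scene')):
  for P in([(-.085,-.084,.05),(-.085,.084,.05),(.077,.084,.05),(.077,-.084,.05)],[(.032,-.128,.228),(.032,.128,.228),(.032,.128,.294),(.032,-.128,.294)],[(-.209,-.09,.008),(-.209,.09,.008),(-.085,.09,.008),(-.085,-.09,.008)]):
    cv2.polylines(im,[np.round(proj(n,L(P))).astype(int)],1,(0,255,0),1)
o=np.hstack([cv2.resize(t[140:340,270:430],None,fx=2.5,fy=2.5),cv2.resize(s[160:360,190:350],None,fx=2.5,fy=2.5)]);cv2.imwrite('pics/ov.png',o)
E
```

```text
mat (array([0.48831489, 0.33701811, 0.133427  ]), array([-0.1, -0.2,  0. , -0.6,  0.2,  0.5, -0.1,  0.3]))
brush (array([0.49030293, 0.35021637, 0.09801496]), array([-0.1, -0.3,  0.4, -0.4,  0.2,  0.3, -0.5,  0.5]))
press [0.62687716 0.04374047 0.17843337] [-0.   0.1  0.2 -0.3 -0.1  1.4  0.2  0.3 -1.6 -0.9  1.3 -0.6]
blue [0.61471437 0.08901819 0.07      ] [-0.00393343  0.04671759  0.07      ]
white [0.61570754 0.03643498 0.07      ] [-0.01228891 -0.00520702  0.07      ]
red [ 0.62833176 -0.01164708  0.07      ] [-0.00839912 -0.05476633  0.07      ]
jar [0.69435483 0.25486156 0.08      ]
beaker [0.67736508 0.35145354 0.05      ]
```

View pics/ov.png

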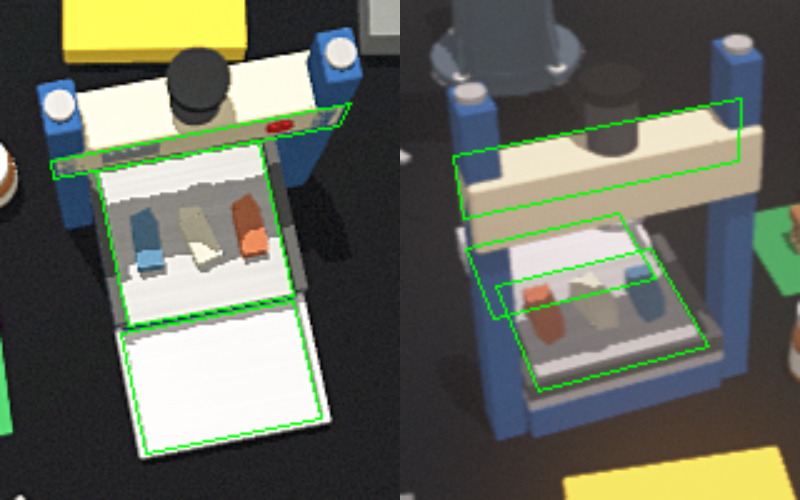

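The overlay lines up in the top view: bed, pan and crosshead front edge all match. I still need to check the room behind the pieces, then plan the grasp path.

```bash
cat >> h.py <<'E'
PR=np.array([.62688,.04374,.17843]); BR=np.array([.4903,.3502,.098])
def pose(fr,loc,tilt=38,dyaw=0): # tool pose: loc in frame fr (x,y,yaw), z world; tool leans back by tilt
    T=R.from_euler('z',fr[2]); p=T.apply(loc)+[fr[0],fr[1],0]
    return p, R.from_euler('z',fr[2]+dyaw)*R.from_euler('y',-np.radians(tilt))*R.from_euler('x',np.pi)
def now():
    o=robot.get_obs(); return o['position'],R.from_quat(o['tool_rot'])
def rows(wps,start=None):
    p0,r0=start or now()
    for p,r in wps:
        d=r0.inv().apply(p-p0)*100; v=np.degrees((r0.inv()*r).as_rotvec())
        print(np.round(d,2),np.round(v,2),'|%.1fcm %.1fdeg'%(np.linalg.norm(d),np.linalg.norm(v)),np.round(p,3)); p0,r0=p,r
E
python3 - <<'E'
from h import *
C2=lambda u,v:np.array([275+u/3.06-.35,140+v/3.06-.35])
T=R.from_euler('z',PR[2])
loc=lambda w:np.round(T.inv().apply(w-[PR[0],PR[1],0]),3)
for n,uv in(('blue back L',(147,262)),('blue tip',(162,254)),('blue tipR',(180,262)),('white L',(206,254)),('white R',(230,251)),('red L',(270,250)),('red tip',(290,237)),('red R',(305,248)),('blue fr',(155,308)),('red frR',(310,280)),('white frL',(222,300))):
    print(n,loc(on('top',C2(*uv),.076)))
# scene: back-end top edges
S=lambda u,v:np.array([190+(u-400)/2.5,160+v/2.5])
for n,uv in(('red bk',(553,343)),('white bk',(606,328)),('blue bk',(648,317))): print(n,loc(on('scene',S(*uv),.05)))
p0,r0=now(); print(r0.as_matrix().round(3))
b=lambda back:(lambda g:(g[0]-g[1].apply([0,0,back]),g[1]))(pose(BR,[-.0475,0,.126]))
up=lambda x,y,z:(np.array([x,y,z]),r0)
w=[up(.36,-.42,.27),up(.45,-.26,.30),up(.48,-.08,.33),up(.44,.10,.33),(np.array([.36,.25,.3]),b(0)[1]),b(.12),b(0)]
rows(w)
E
```

```text
blue back L [0.021 0.058 0.076]
blue tip [0.025 0.045 0.076]
blue tipR [0.016 0.032 0.076]
white L [0.018 0.01  0.076]
white R [ 0.017 -0.009  0.076]
red L [ 0.011 -0.041  0.076]
red tip [ 0.019 -0.059  0.076]
red R [ 0.008 -0.069  0.076]
blue fr [-0.018  0.059  0.076]
red frR [-0.019 -0.068  0.076]
white frL [-0.022  0.005  0.076]
red bk [ 0.021 -0.054  0.05 ]
white bk [0.019 0.001 0.05 ]
blue bk [0.018 0.045 0.05 ]
[[ 0.92   0.393 -0.   ]
 [ 0.393 -0.92   0.002]
 [ 0.    -0.002 -1.   ]]
[16.59 -9.68 -2.91] [0. 0. 0.] |19.4cm 0.0deg [ 0.36 -0.42  0.27]
[ 14.56 -11.18  -2.97] [0. 0. 0.] |18.6cm 0.0deg [ 0.45 -0.26  0.3 ]
[  9.83 -15.38  -2.97] [0. 0. 0.] |18.5cm 0.0deg [ 0.48 -0.08  0.33]
[  3.39 -18.12   0.04] [0. 0. 0.] |18.4cm 0.0deg [0.44 0.1  0.33]
[ -1.46 -16.93   3.03] [-5.92 37.7  16.83] |17.3cm 41.7deg [0.36 0.25 0.3 ]
[-3.46 -8.7   7.37] [0. 0. 0.] |11.9cm 0.0deg [0.37  0.338 0.221]
[-0. -0. 12.] [0. 0. 0.] |12.0cm 0.0deg [0.443 0.346 0.126]
```

Every piece ends at or before x = 0.026, so the brush fits behind them at x ≈ 0.052. I'll shift it to y ≈ -5 mm to cover the red piece. Moving now.

Request:
apply_moves(series=[[16.6,-9.7,-2.9,0,0,0,1],[16.6,-9.7,-2.9,0,0,0,1],[16.6,-9.7,-2.9,0,0,0,1],[16.6,-9.7,-2.9,0,0,0,1],[16.6,-9.7,-2.9,0,0,0,1]], newtons=60)

```text
time: 0.52
position: [0.3614, -0.4168, 0.2706]
tool_rot: [0.98, 0.201, 0.0, -0.001]
ft_force: [0.6, 0.0, 0.5]
grip_width: 0.087
```

Request:
apply_moves(series=[[14.6,-11.2,-3,0,0,0,1],[14.6,-11.2,-3,0,0,0,1],[14.6,-11.2,-3,0,0,0,1],[14.6,-11.2,-3,0,0,0,1],[14.6,-11.2,-3,0,0,0,1]])

```text
time: 0.93
position: [0.4516, -0.2556, 0.301]
tool_rot: [0.979, 0.202, 0.001, -0.001]
ft_force: [-0.2, -0.9, 0.5]
grip_width: 0.0872
```

Request:
apply_moves(series=[[9.8,-15.4,-3,0,0,0,1],[9.8,-15.4,-3,0,0,0,1],[9.8,-15.4,-3,0,0,0,1],[9.8,-15.4,-3,0,0,0,1],[9.8,-15.4,-3,0,0,0,1]])

```text
time: 1.35
position: [0.4796, -0.0754, 0.3311]
tool_rot: [0.979, 0.202, 0.0, -0.001]
ft_force: [-0.2, 0.3, -1.3]
grip_width: 0.0868
```

Request:
apply_moves(series=[[3.4,-18.1,0,-1.5,9,4,1],[3.4,-18.1,0,-3,18.8,8.4,1],[3.4,-18.1,0,-3,18.8,8.4,1],[3.4,-18.1,0,-3,18.8,8.4,1],[3.4,-18.1,0,-3,18.8,8.4,1]])

```text
time: 1.77
position: [0.4352, 0.1034, 0.3293]
tool_rot: [0.978, 0.127, 0.163, -0.009]
ft_force: [0.2, -0.1, 0.1]
grip_width: 0.0869
```

```bash
cat > g.py <<'E'
from h import *
b=lambda back:(lambda g:(g[0]-g[1].apply([0,0,back]),g[1]))(pose(BR,[-.0475,0,.126]))
rows([(np.array([.36,.25,.3]),b(0)[1]),b(.12),b(0)])
E
python3 g.py
```

```text
[ -4.23 -16.14   1.24] [-3.01 19.09  8.55] |16.7cm 21.1deg [0.36 0.25 0.3 ]
[-3.46 -8.7   7.37] [0. 0. 0.] |11.9cm 0.0deg [0.37  0.338 0.221]
[-0. -0. 12.] [0. 0. 0.] |12.0cm 0.0deg [0.443 0.346 0.126]
```

Tracking is very good, so I continue to the pregrasp.

Request:
apply_moves(series=[[-4.2,-16.1,1.2,-3,19.1,8.5,1],[-4.2,-16.1,1.2,-3,19.1,8.5,1],[-4.2,-16.1,1.2,-3,19.1,8.5,1],[-4.2,-16.1,1.2,-3,19.1,8.5,1],[-4.2,-16.1,1.2,-3,19.1,8.5,1]])

```text
time: 2.18
position: [0.3911, 0.1901, 0.3079]
tool_rot: [0.951, 0.05, 0.305, 0.001]
ft_force: [-0.9, -1.0, 0.5]
grip_width: 0.0869
```

Request:
apply_moves(series=[[-3.5,-8.7,7.4,0,0,0,1],[-3.5,-8.7,7.4,0,0,0,1],[-3.5,-8.7,7.4,0,0,0,1],[-3.5,-8.7,7.4,0,0,0,1],[-3.5,-8.7,7.4,0,0,0,1]])

```text
time: 2.6
position: [0.4023, 0.2742, 0.2338]
tool_rot: [0.954, 0.055, 0.296, 0.001]
ft_force: [0.4, -0.6, -0.0]
grip_width: 0.0873
```

```bash
python3 g.py
python3 - <<'E'
from h import *
t=robot.camera('top')[:,:,::-1];s=robot.camera('scene')[:,:,::-1]
f=lambda i:cv2.resize(i,(400,400),interpolation=cv2.INTER_CUBIC)
cv2.imwrite('pics/pre.png',np.hstack([f(t[220:380,150:310]),f(s[140:300,310:470])]))
E
```

```text
[ 0.02  2.19 -7.92] [1.38 3.62 1.52] |8.2cm 4.2deg [0.36 0.25 0.3 ]
[-3.46 -8.7   7.37] [0. 0. 0.] |11.9cm 0.0deg [0.37  0.338 0.221]
[-0. -0. 12.] [0. 0. 0.] |12.0cm 0.0deg [0.443 0.346 0.126]
```

View pics/pre.png

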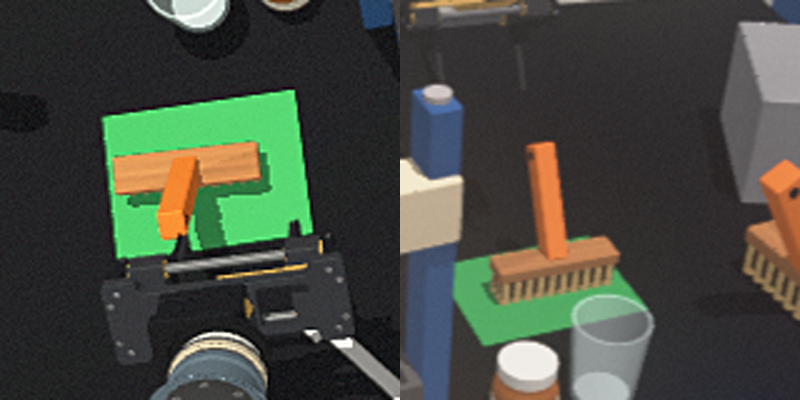

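The gripper is short of the pregrasp: in the top image its left finger, at crop (183,240), sits beside the handle end at (172,220). The brush is undisturbed. I'll back off along the tool axis first, then move sideways.

Request:
apply_moves(series=[[0,0,-5,1.4,3.6,1.5,1],[0,0,-5,1.4,3.6,1.5,1],[0,0,-5,1.4,3.6,1.5,1]])

```text
time: 2.95
position: [0.3739, 0.2708, 0.2792]
tool_rot: [0.944, 0.043, 0.326, -0.018]
ft_force: [-0.2, 0.0, 0.0]
grip_width: 0.087
```

```bash
cat > g.py <<'E'
from h import *
b=lambda back:(lambda g:(g[0]-g[1].apply([0,0,back]),g[1]))(pose(BR,[-.0475,0,.126]))
print(robot.get_obs()['q'].round(2)); rows([b(.09),b(0)])
E
python3 g.py
```

```text
[ 0.55  0.16  2.16 -0.94  0.34  2.85]
[-3.49 -6.72  7.76] [-0.06 -0.08 -0.43] |10.8cm 0.4deg [0.388 0.34  0.197]
[ 0. -0.  9.] [0. 0. 0.] |9.0cm 0.0deg [0.443 0.346 0.126]
```

Joint 6 is at its limit of 2.85, so I use the half-turned grasp: rotate -180° about tool z in free space here. I'll also lean the tool 32° to stay clear of the wrist singularity.

Request:
apply_moves(series=[[0,0,-2,0,0,-35.5,1],[0,0,-2,0,0,-35.5,1],[0,0,-2,0,0,-35.5,1],[0,0,-2,0,0,-35.5,1],[0,0,-2,0,0,-35.5,1]])

```text
time: 3.37
position: [0.3636, 0.2698, 0.295]
tool_rot: [0.888, 0.324, 0.317, 0.081]
ft_force: [-0.5, -0.0, -0.1]
grip_width: 0.0868
```

Request:
apply_moves(series=[[0,0,0,0,0,-35.5,1],[0,0,0,0,0,-35.5,1],[0,0,0,0,0,-35.5,1],[0,0,0,0,0,-35.5,1],[0,0,0,0,0,-35.5,1]])

```text
time: 3.78
position: [0.3637, 0.2698, 0.2948]
tool_rot: [0.747, 0.579, 0.276, 0.174]
ft_force: [-0.1, 0.8, 0.7]
grip_width: 0.0872
```

Request:
apply_moves(series=[[0,0,0,0,0,-35.5,1],[0,0,0,0,0,-35.5,1],[0,0,0,0,0,-35.5,1],[0,0,0,0,0,-35.5,1],[0,0,0,0,0,-35.5,1]])

```text
time: 4.2
position: [0.3637, 0.2698, 0.2948]
tool_rot: [0.535, 0.779, 0.21, 0.25]
ft_force: [0.5, 0.3, 0.0]
grip_width: 0.0871
```

Request:
apply_moves(series=[[0,0,0,0,0,-35.5,1],[0,0,0,0,0,-35.5,1],[0,0,0,0,0,-35.5,1],[0,0,0,0,0,-35.5,1],[0,0,0,0,0,-35.5,1]])

```text
time: 4.62
position: [0.3637, 0.2697, 0.2948]
tool_rot: [0.272, 0.905, 0.124, 0.302]
ft_force: [-0.7, 0.2, 0.6]
grip_width: 0.087
```

```bash
sed -i "s/\*R.from_euler('x',np.pi)$/*R.from_euler('x',np.pi)*R.from_euler('z',np.pi)/; s/tilt=38/tilt=32/" h.py; python3 g.py
```

```text
[ 0.57  0.11  2.15 -0.84  0.39  0.29]
[6.33 3.58 9.66] [  2.11   5.87 -38.98] |12.1cm 39.5deg [0.396 0.341 0.202]
[-0. -0.  9.] [0. 0. 0.] |9.0cm 0.0deg [0.443 0.346 0.126]
```

Request:
apply_moves(series=[[0,0,0,2,5.5,-35,1],[0,0,0,2,5.5,-35,1],[0,0,0,2,5.5,-35,1],[0,0,0,2,5.5,-35,1],[0,0,0,2,5.5,-35,1]])

```text
time: 5.03
position: [0.3636, 0.2697, 0.2947]
tool_rot: [0.004, 0.96, 0.031, 0.279]
ft_force: [0.4, 0.5, 0.1]
grip_width: 0.0869
```

```bash
python3 g.py
```

```text
[ 0.53  0.1   2.1  -0.52  0.47 -0.62]
[2.43 6.5  9.91] [ 0.33  0.63 -6.18] |12.1cm 6.2deg [0.396 0.341 0.202]
[-0. -0.  9.] [0. 0. 0.] |9.0cm 0.0deg [0.443 0.346 0.126]
```

Request:
apply_moves(series=[[2.4,6.5,5,0.3,0.6,-6.2,1],[2.4,6.5,5,0.3,0.6,-6.2,1],[2.4,6.5,9.9,0.3,0.6,-6.2,1],[2.4,6.5,9.9,0.3,0.6,-6.2,1],[2.4,6.5,9.9,0.3,0.6,-6.2,1]])

```text
time: 5.45
position: [0.3963, 0.3413, 0.1993]
tool_rot: [-0.045, 0.961, 0.013, 0.274]
ft_force: [0.1, 0.2, 0.9]
grip_width: 0.087
```

```bash
python3 g.py
python3 - <<'E'
from h import *
t=robot.camera('top')[:,:,::-1];s=robot.camera('scene')[:,:,::-1]
f=lambda i:cv2.resize(i,(400,400),interpolation=cv2.INTER_CUBIC)
cv2.imwrite('pics/pre2.png',np.hstack([f(t[220:380,150:310]),f(s[140:300,310:470])]))
E
```

```text
[ 0.65  0.4   2.04 -0.93  0.35 -0.18]
[-0.1  -0.04 -0.3 ] [-0.11 -0.21 -0.17] |0.3cm 0.3deg [0.396 0.341 0.202]
[-0. -0.  9.] [0. 0. 0.] |9.0cm 0.0deg [0.443 0.346 0.126]
```

View pics/pre2.png

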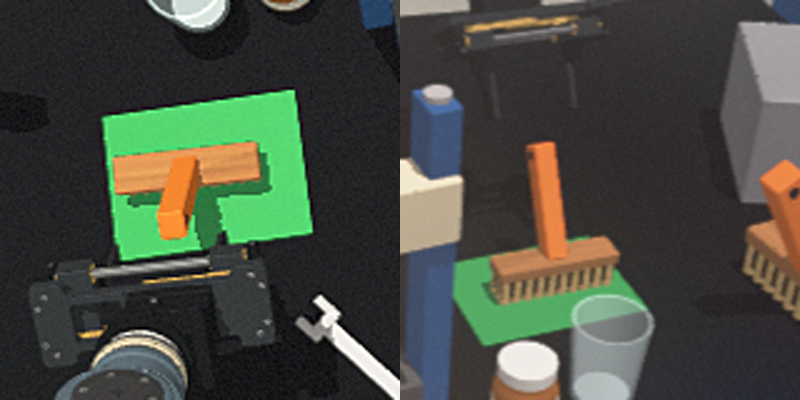

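The jaws straddle the handle line: the fingers are at crop x 75 and 235, and perspective accounts for the offset as the tool descends. I'll advance and close.

Request:
apply_moves(series=[[0,0,3,0,0,0,1],[0,0,6,0,0,0,1],[0,0,8.7,0,0,0,1],[0,0,8.7,0,0,0,1]])

```text
time: 5.88
position: [0.4431, 0.3454, 0.1269]
tool_rot: [-0.041, 0.961, 0.014, 0.275]
ft_force: [0.3, 0.4, 0.5]
grip_width: 0.087
```

Request:
apply_moves(series=[[0,0,0,0,0,0,0.1],[0,0,0,0,0,0,0.1],[0,0,0,0,0,0,0.1],[0,0,0,0,0,0,0.1],[0,0,0,0,0,0,0.1]], newtons=15)

```text
time: 6.3
position: [0.4414, 0.3467, 0.1299]
tool_rot: [-0.046, 0.96, 0.015, 0.277]
ft_force: [-0.3, 0.7, 0.3]
grip_width: 0.0615
```

Request:
apply_moves(series=[[0,0,0,0,0,0,0.1],[0,0,0,0,0,0,0.1],[0,0,0,0,0,0,0.1]], newtons=55)

```text
time: 6.55
position: [0.4415, 0.3465, 0.1286]
tool_rot: [-0.046, 0.96, 0.015, 0.276]
ft_force: [0.6, 0.4, 0.7]
grip_width: 0.0419
```

```bash
python3 g.py
python3 - <<'E'
from h import *
t=robot.camera('top')[:,:,::-1];s=robot.camera('scene')[:,:,::-1]
f=lambda i:cv2.resize(i,(400,400),interpolation=cv2.INTER_CUBIC)
cv2.imwrite('pics/gr.png',np.hstack([f(t[220:380,150:310]),f(s[140:300,310:470])]))
E
```

```text
[ 0.6   0.58  2.02 -1.43  0.26  0.29]
[ 0.01 -0.1  -8.71] [ 0.07  0.04 -0.18] |8.7cm 0.2deg [0.396 0.341 0.202]
[-0. -0.  9.] [0. 0. 0.] |9.0cm 0.0deg [0.443 0.346 0.126]
```

View pics/gr.png

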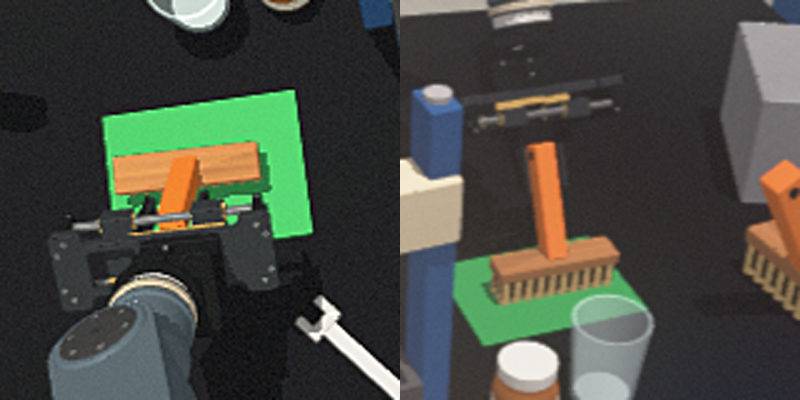

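The fingers are evenly around the handle and still closing, at 42 mm.

Request:
apply_moves(series=[[0,0,0,0,0,0,0.1],[0,0,0,0,0,0,0.1],[0,0,0,0,0,0,0.1],[0,0,0,0,0,0,0.1],[0,0,0,0,0,0,0.1]])

```text
time: 7.07
position: [0.4415, 0.3464, 0.1281]
tool_rot: [-0.046, 0.96, 0.014, 0.275]
ft_force: [-0.1, 0.2, -0.7]
grip_width: 0.0236
```

Request:
apply_moves(series=[[0,0,0,0,0,0,0.1],[0,0,0,0,0,0,0.1],[0,0,0,0,0,0,0.1]])

```text
time: 7.32
position: [0.4415, 0.3463, 0.1282]
tool_rot: [-0.046, 0.96, 0.014, 0.275]
ft_force: [0.2, 0.7, -0.4]
grip_width: 0.0237
```

```bash
cat > p.py <<'E'
from h import *
print(robot.get_obs()['q'].round(2))
# brush pose bottom (xb,yb,z) in press frame -> TCP: grip offset
P=lambda xb,yb,z:pose(PR,[xb-.0475,yb,z+.122])
E
python3 - <<'E'
from p import *
p,r=now(); print(p, r.as_matrix().round(3))
# lift 9cm, then to front of press, z bottom .16
rows([(p+[-.0,-.05,.09],r),P(-.14,-.005,.14),P(-.14,-.005,.096),P(.052,-.005,.096),P(.052,-.005,.053)],(p,r))
E
```

```text
[ 0.6   0.58  2.02 -1.43  0.26  0.29]
[0.44152509 0.34633852 0.12815858] [[-0.844 -0.095  0.527]
 [-0.08   0.995  0.053]
 [-0.53   0.003 -0.848]]
[-4.37 -4.95 -7.9 ] [0. 0. 0.] |10.3cm 0.0deg [0.442 0.296 0.218]
[ -0.15 -28.95  -5.16] [-2.39  0.01 -4.1 ] |29.4cm 4.7deg [0.443 0.006 0.262]
[2.33 0.   3.73] [0. 0. 0.] |4.4cm 0.0deg [0.443 0.006 0.218]
[-16.28  -0.    10.17] [0. 0. 0.] |19.2cm 0.0deg [0.632 0.04  0.218]
[2.28 0.   3.65] [0. 0. 0.] |4.3cm 0.0deg [0.632 0.04  0.175]
```

Gripped: the opening reads 23.7 mm on a 24 mm handle. Lifting and carrying to the front of the press.

Request:
apply_moves(series=[[-1,0,-1.6,0,0,0,0.1],[-2.2,-1,-4,0,0,0,0.1],[-4.4,-4,-7.9,0,0,0,0.1],[-4.4,-5,-7.9,0,0,0,0.1],[-4.4,-5,-7.9,0,0,0,0.1]])

```text
time: 7.73
position: [0.4415, 0.2941, 0.2203]
tool_rot: [-0.045, 0.96, 0.014, 0.276]
ft_force: [-0.4, -0.3, -2.9]
grip_width: 0.0235
```

Request:
apply_moves(series=[[0,-3,-2.6,-0.5,0,-1,0.1],[0,-6,-2.6,-0.5,0,-1,0.1],[0,-9,-2.6,-1,0,-2,0.1],[0,-12,-2.6,-1.2,0,-2,0.1],[0,-14.5,-2.6,-1.2,0,-2,0.1]])

```text
time: 8.15
position: [0.4364, 0.1859, 0.2384]
tool_rot: [-0.064, 0.961, 0.02, 0.27]
ft_force: [1.1, -0.3, -1.9]
grip_width: 0.0239
```

```bash
sed -i 's/xb-.0475,yb,z+.122/xb-.049,yb,z+.124/' p.py
cat > q.py <<'E'
from p import *
rows([P(-.14,-.005,.14),P(-.14,-.005,.096),P(.052,-.005,.096),P(.052,-.005,.053)])
E
python3 q.py
```

```text
[ 0.18  0.22  2.17 -0.09  0.2  -1.44]
[  0.24 -17.96  -3.24] [-1.11 -0.62 -2.25] |18.2cm 2.6deg [0.442 0.005 0.264]
[2.33 0.   3.73] [0. 0. 0.] |4.4cm 0.0deg [0.442 0.005 0.22 ]
[-16.28   0.    10.17] [0. 0. 0.] |19.2cm 0.0deg [0.631 0.039 0.22 ]
[2.28 0.   3.65] [0. 0. 0.] |4.3cm 0.0deg [0.631 0.039 0.177]
```

Request:
apply_moves(series=[[0.2,-4,-3.2,-1.1,-0.6,-2.2,0.1],[0.2,-8,-3.2,-1.1,-0.6,-2.2,0.1],[0.2,-12,-3.2,-1.1,-0.6,-2.2,0.1],[0.2,-16,-3.2,-1.1,-0.6,-2.2,0.1],[0.2,-18,-3.2,-1.1,-0.6,-2.2,0.1]])

```text
time: 8.57
position: [0.4331, 0.104, 0.2528]
tool_rot: [-0.084, 0.959, 0.025, 0.269]
ft_force: [0.7, -0.4, -2.3]
grip_width: 0.0239
```

Request:
apply_moves(series=[[0,0,0,0,0,0,0.1],[0,0,0,0,0,0,0.1]])

```text
time: 8.73
position: [0.4339, 0.1031, 0.2528]
tool_rot: [-0.081, 0.959, 0.024, 0.269]
ft_force: [-0.2, -0.3, -1.8]
grip_width: 0.0241
```

```bash
python3 q.py;  python3 - <<'E'
from h import *
t=robot.camera('top')[:,:,::-1];s=robot.camera('scene')[:,:,::-1]
f=lambda i:cv2.resize(i,(400,500),interpolation=cv2.INTER_CUBIC)
cv2.imwrite('pics/front.png',np.hstack([f(t[140:340,270:430]),f(s[150:350,190:350])]))
E
```

```text
[-0.12  0.14  2.22  0.54  0.29 -2.34]
[ 0.16 -9.78 -1.43] [-0.18 -0.7  -0.48] |9.9cm 0.9deg [0.442 0.005 0.264]
[2.33 0.   3.73] [0. 0. 0.] |4.4cm 0.0deg [0.442 0.005 0.22 ]
[-16.28   0.    10.17] [0. 0. 0.] |19.2cm 0.0deg [0.631 0.039 0.22 ]
[2.28 0.   3.65] [0. 0. 0.] |4.3cm 0.0deg [0.631 0.039 0.177]
```

View pics/front.png

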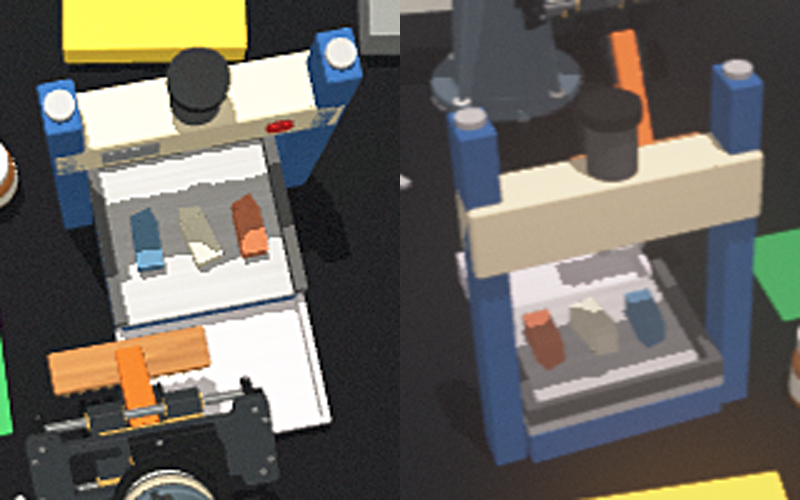

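Brush held square and over the pan. At 0.43 m the arm is near its wrist singularity, so I'll move forward and sideways together, into better-conditioned reach.

```bash
cat > q.py <<'E'
from p import *
rows([P(-.05,-.005,.115),P(.052,-.005,.098),P(.052,-.005,.053)])
E
python3 q.py
```

```text
[-0.12  0.14  2.22  0.54  0.29 -2.34]
[-6.21 -9.86  5.36] [-0.09 -0.71 -0.3 ] |12.8cm 0.8deg [0.53  0.021 0.239]
[-7.75  0.    6.85] [0. 0. 0.] |10.3cm 0.0deg [0.631 0.039 0.222]
[2.38 0.   3.82] [0. 0. 0.] |4.5cm 0.0deg [0.631 0.039 0.177]
```

Request:
apply_moves(series=[[-1.5,-2.5,1.4,0,-0.5,0,0.1],[-3,-5,2.7,0,-0.7,-0.3,0.1],[-4.5,-7.5,4,0,-0.7,-0.3,0.1],[-6.2,-9.9,5.4,0,-0.7,-0.3,0.1],[-6.2,-9.9,5.4,0,-0.7,-0.3,0.1]])

```text
time: 9.25
position: [0.5378, 0.0166, 0.2404]
tool_rot: [-0.084, 0.956, 0.02, 0.279]
ft_force: [1.4, -0.6, -1.3]
grip_width: 0.0233
```

```bash
python3 q.py
```

```text
[-0.31  0.29  2.05  0.73  0.37 -2.69]
[ 0.62  0.59 -0.24] [-0.53  0.44  0.01] |0.9cm 0.7deg [0.53  0.021 0.239]
[-7.75  0.    6.85] [0. 0. 0.] |10.3cm 0.0deg [0.631 0.039 0.222]
[2.38 0.   3.82] [0. 0. 0.] |4.5cm 0.0deg [0.631 0.039 0.177]
```

Request:
apply_moves(series=[[-1,0.6,1,-0.5,0.4,0,0.1],[-2.5,0.6,2.4,-0.5,0.4,0,0.1],[-3.5,0.6,3.2,-0.5,0.4,0,0.1],[-3.5,0.6,3.2,-0.5,0.4,0,0.1]])

```text
time: 9.58
position: [0.5785, 0.036, 0.2307]
tool_rot: [-0.088, 0.958, 0.027, 0.272]
ft_force: [0.5, 0.3, -1.4]
grip_width: 0.0238
```

```bash
python3 q.py
python3 - <<'E'
from h import *
p,r=now(); T=R.from_euler('z',PR[2]); print(T.inv().apply(p-[PR[0],PR[1],0]).round(4), (T.inv()*r).as_matrix().round(3)[:,2])
E
```

```text
[-0.24  0.36  1.96  0.64  0.38 -2.55]
[ 3.82 -0.56 -3.34] [ 0.39 -0.23  0.18] |5.1cm 0.5deg [0.53  0.021 0.239]
[-7.75  0.    6.85] [0. 0. 0.] |10.3cm 0.0deg [0.631 0.039 0.222]
[2.38 0.   3.82] [0. 0. 0.] |4.5cm 0.0deg [0.631 0.039 0.177]
[-0.049   0.0009  0.2307] [ 0.527  0.007 -0.85 ]
```

Request:
apply_moves(series=[[-1.3,-0.5,1.2,0.4,-0.2,0.2,0.1],[-2.6,-0.6,2.4,0.4,-0.2,0.2,0.1],[-3.9,-0.6,3.5,0.4,-0.2,0.2,0.1],[-3.9,-0.6,3.5,0.4,-0.2,0.2,0.1],[-3.9,-0.6,3.5,0.4,-0.2,0.2,0.1]])

```text
time: 10.0
position: [0.6272, 0.0395, 0.2208]
tool_rot: [-0.085, 0.958, 0.025, 0.273]
ft_force: [-0.0, 0.7, -1.8]
grip_width: 0.0239
```

```bash
python3 q.py;  python3 - <<'E'
from h import *
p,r=now(); T=R.from_euler('z',PR[2]); print(T.inv().apply(p-[PR[0],PR[1],0]).round(4), (T.inv()*r).as_matrix().round(3)[:,2])
t=robot.camera('top')[:,:,::-1];s=robot.camera('scene')[:,:,::-1]
f=lambda i:cv2.resize(i,(400,500),interpolation=cv2.INTER_CUBIC)
cv2.imwrite('pics/in.png',np.hstack([f(t[140:340,270:430]),f(s[190:350,210:338])]))
E
```

```text
[-0.21  0.43  1.86  0.56  0.39 -2.43]
[ 7.42 -0.08 -6.74] [ 0.07 -0.21 -0.08] |10.0cm 0.2deg [0.53  0.021 0.239]
[-7.75  0.    6.85] [0. 0. 0.] |10.3cm 0.0deg [0.631 0.039 0.222]
[2.38 0.   3.82] [0. 0. 0.] |4.5cm 0.0deg [0.631 0.039 0.177]
[-0.0005 -0.0042  0.2208] [ 0.527  0.001 -0.85 ]
```

View pics/in.png

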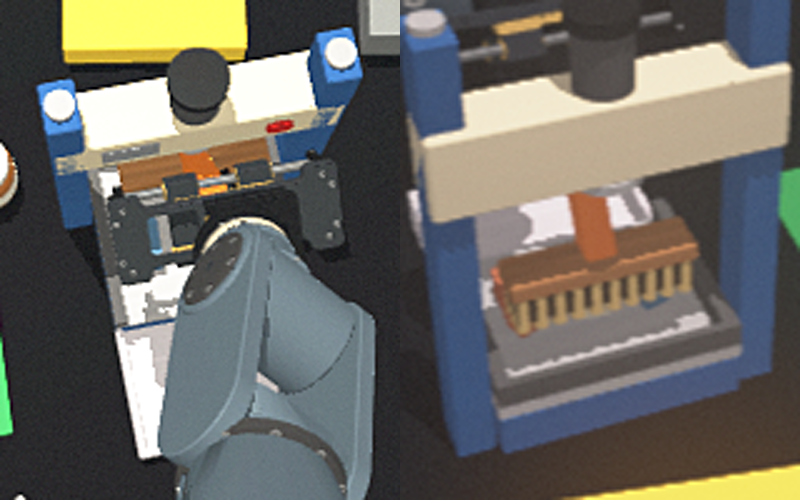

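The brush is under the head with clearance, bristles above the back strip and pieces in front. I'll check lateral placement: bristle ends at scene crop (518,333) and (690,287), red peeking out at (497,283).

Run:
```python
from h import *
T=R.from_euler('z',PR[2]); S=lambda u,v:np.array([210+(u-400)/3.125-.3,190+v/3.125-.3])
loc=lambda w:T.inv().apply(w-[PR[0],PR[1],0]).round(4)
for n,uv,z in(('brL',(518,333),.097),('brR',(690,287),.097),('backL top',(512,285),.143),('backR top',(698,240),.143),('red tl',(495,270),.076),('stop L',(500,373),.07),('stopR',(740,316),.07)): print(n,loc(on('scene',S(*uv),z)))
```

```text
brL [ 0.0646 -0.0728  0.097 ]
brR [0.0621 0.0627 0.097 ]
backL top [ 0.064  -0.0742  0.143 ]
backR top [0.0643 0.0678 0.143 ]
red tl [-0.0343 -0.0639  0.076 ]
stop L [ 0.0724 -0.0903  0.07  ]
stopR [0.0785 0.0977 0.07  ]
```

Lateral coverage is good, about -75 to +63 mm. I'll nudge 4 mm to the back, then lower to 3 mm above the bed.

Request:
apply_moves(series=[[-0.4,0,0.2,0,-0.2,0,0.1],[0.6,0,1.8,0,-0.2,0,0.1],[1.4,0,2.9,0,-0.2,0,0.1],[2,0,3.9,0,-0.2,0,0.1],[2,0,3.9,0,-0.2,0,0.1]])

```text
time: 10.52
position: [0.6296, 0.0391, 0.1755]
tool_rot: [-0.084, 0.958, 0.026, 0.273]
ft_force: [-0.6, 0.4, -2.3]
grip_width: 0.0239
```

```bash
cat > l.py <<'E'
from p import *
p,r=now(); T=R.from_euler('z',PR[2]); l=T.inv().apply(p-[PR[0],PR[1],0]); print('xb,yb,z',(l+[.049,-.001,-.124]).round(4), (T.inv()*r).as_matrix().round(3)[:,2],robot.get_obs()['ft_force'].round(1))
E
cat > q.py <<'E'
from l import *
rows([P(.0,-.005,.053),P(-.05,-.005,.053),P(-.09,-.005,.053),P(-.09,-.005,.16)])
E
python3 q.py
```

```text
[-0.21  0.52  1.89  0.76  0.29 -2.64]
xb,yb,z [ 0.0508 -0.0061  0.0515] [ 0.527  0.001 -0.85 ] [-0.6  0.4 -2.3]
[ 4.24 -0.01 -2.81] [ 0.05 -0.17 -0.27] |5.1cm 0.3deg [0.58  0.03  0.177]
[ 4.24  0.   -2.65] [0. 0. 0.] |5.0cm 0.0deg [0.53  0.021 0.177]
[ 3.39  0.   -2.12] [0. 0. 0.] |4.0cm 0.0deg [0.491 0.014 0.177]
[-5.67 -0.   -9.07] [0. 0. 0.] |10.7cm 0.0deg [0.491 0.014 0.284]
```

Request:
apply_moves(series=[[0.5,0,-0.4,0,0,0,0.1],[1.3,0,-0.9,0,0,0,0.1],[2.2,0,-1.5,0,0,0,0.1],[3.1,0,-2.1,0,0,-0.2,0.1],[4,0,-2.7,0,0,-0.2,0.1]])

```text
time: 10.93
position: [0.5848, 0.0304, 0.1818]
tool_rot: [-0.085, 0.957, 0.023, 0.275]
ft_force: [1.5, 0.2, -2.1]
grip_width: 0.0235
```

```bash
python3 q.py
```

```text
[-0.25  0.46  2.    0.93  0.27 -2.85]
xb,yb,z [ 0.0052 -0.0067  0.0578] [ 0.53  -0.003 -0.848] [ 1.5  0.2 -2.1]
[0.7  0.07 0.13] [-0.17  0.01 -0.02] |0.7cm 0.2deg [0.58  0.03  0.177]
[ 4.24  0.   -2.65] [0. 0. 0.] |5.0cm 0.0deg [0.53  0.021 0.177]
[ 3.39  0.   -2.12] [0. 0. 0.] |4.0cm 0.0deg [0.491 0.014 0.177]
[-5.67 -0.   -9.07] [0. 0. 0.] |10.7cm 0.0deg [0.491 0.014 0.284]
```

Joint 6 touched its limit. Turning the brush about 8° clockwise as it sweeps relieves the wrist.

```bash
cat >> p.py <<'E'
def Q(xb,yb,z,yaw=0,dt=0): # rigid brush; yaw deg rel. press, dt deg less lean
    T=R.from_euler('z',PR[2]+np.radians(yaw)); B=T*R.from_euler('y',np.radians(dt))
    c=R.from_euler('z',PR[2]).apply([xb,yb,z])+[PR[0],PR[1],0]
    return c+B.apply([-.049,.001,.124]), T*R.from_euler('y',np.radians(dt-32))*R.from_euler('x',np.pi)*R.from_euler('z',np.pi)
E
cat > q.py <<'E'
from l import *
rows([Q(-.015,-.003,.055,-8),Q(-.06,-.003,.054,-10),Q(-.1,-.003,.054,-10),Q(-.1,-.003,.15,-8)])
E
python3 q.py
```

```text
[-0.25  0.46  2.    0.93  0.27 -2.85]
xb,yb,z [ 0.0052 -0.0067  0.0578] [ 0.53  -0.003 -0.848] [ 1.5  0.2 -2.1]
[ 1.82  1.05 -0.8 ] [4.07 0.02 6.76] |2.2cm 7.9deg [0.564 0.037 0.179]
[ 3.83 -0.46 -2.27] [ 1.06 -0.    1.7 ] |4.5cm 2.0deg [0.519 0.031 0.178]
[ 3.34 -0.69 -2.09] [0. 0. 0.] |4.0cm 0.0deg [0.48  0.024 0.178]
[-5.09 -0.17 -8.14] [-1.06  0.   -1.7 ] |9.6cm 2.0deg [0.48  0.022 0.274]
```

Request:
apply_moves(series=[[0.4,0.5,-0.1,1.4,0,2.2,0.1],[0.9,0.8,-0.3,2.8,0,4.5,0.1],[1.4,1,-0.5,4,0,6.7,0.1],[1.8,1,-0.8,4,0,6.8,0.1],[1.8,1,-0.8,4,0,6.8,0.1]])

```text
time: 11.35
position: [0.5643, 0.0372, 0.1797]
tool_rot: [-0.019, 0.961, 0.006, 0.276]
ft_force: [0.5, -0.7, -2.0]
grip_width: 0.0236
```

```bash
python3 q.py
```

```text
[-0.2   0.45  2.05  0.92  0.16 -2.69]
xb,yb,z [-0.0138  0.0037  0.0557] [ 0.526 -0.072 -0.847] [ 0.5 -0.7 -2. ]
[ 0.09 -0.    0.02] [ 0.09  0.09 -0.02] |0.1cm 0.1deg [0.564 0.037 0.179]
[ 3.83 -0.46 -2.27] [ 1.06 -0.    1.7 ] |4.5cm 2.0deg [0.519 0.031 0.178]
[ 3.34 -0.69 -2.09] [0. 0. 0.] |4.0cm 0.0deg [0.48  0.024 0.178]
[-5.09 -0.17 -8.14] [-1.06  0.   -1.7 ] |9.6cm 2.0deg [0.48  0.022 0.274]
```

Joint 5 is now nearly straight (0.16). I'll make the lean steeper by 8–15° as it retracts, with the bristle centre raised a little so the trailing edge stays clear of the bed.

```bash
cat > q.py <<'E'
from l import *
rows([Q(-.02,-.002,.056,-8,8),Q(-.055,-.002,.058,-8,12),Q(-.09,-.002,.058,-8,14),Q(-.105,-.002,.058,-8,15)])
E
python3 q.py
```

```text
[-0.2   0.45  2.05  0.92  0.16 -2.69]
xb,yb,z [-0.0138  0.0037  0.0557] [ 0.526 -0.072 -0.847] [ 0.5 -0.7 -2. ]
[-1.33  0.03  0.14] [ 0.09  8.09 -0.01] |1.3cm 8.1deg [0.576 0.038 0.186]
[ 2.18 -0.49 -1.39] [-0.  4. -0.] |2.6cm 4.0deg [0.551 0.032 0.189]
[ 2.8  -0.49 -1.09] [-0.  2.  0.] |3.0cm 2.0deg [0.521 0.026 0.19 ]
[ 1.18 -0.21 -0.41] [-0.  1. -0.] |1.3cm 1.0deg [0.509 0.024 0.19 ]
```

Request:
apply_moves(series=[[-0.3,0,0,0,2,0,0.1],[-0.7,0,0,0,4,0,0.1],[-1,0,0.1,0,6,0,0.1],[-1.3,0,0.1,0,8,0,0.1],[-1.3,0,0.1,0,8,0,0.1]])

```text
time: 11.77
position: [0.5793, 0.0366, 0.1867]
tool_rot: [-0.02, 0.977, 0.004, 0.21]
ft_force: [1.1, -0.3, -1.3]
grip_width: 0.0238
```

```bash
python3 q.py
```

```text
[-0.17  0.44  1.91  0.23  0.38 -1.98]
xb,yb,z [0.0009 0.0004 0.0627] [ 0.407 -0.058 -0.912] [ 1.1 -0.3 -1.3]
[ 0.31  0.16 -0.02] [-0.02  0.26  0.08] |0.4cm 0.3deg [0.576 0.038 0.186]
[ 2.18 -0.49 -1.39] [-0.  4. -0.] |2.6cm 4.0deg [0.551 0.032 0.189]
[ 2.8  -0.49 -1.09] [-0.  2.  0.] |3.0cm 2.0deg [0.521 0.026 0.19 ]
[ 1.18 -0.21 -0.41] [-0.  1. -0.] |1.3cm 1.0deg [0.509 0.024 0.19 ]
```

Request:
apply_moves(series=[[0.5,0,-0.3,0,0.8,0,0.1],[1,0,-0.6,0,1.6,0,0.1],[1.5,0,-0.9,0,2.4,0,0.1],[2,-0.2,-1.1,0,3.2,0,0.1],[2.5,-0.3,-1.4,0,4.2,0,0.1]])

```text
time: 12.18
position: [0.5453, 0.0337, 0.1864]
tool_rot: [-0.019, 0.985, 0.005, 0.17]
ft_force: [0.4, -0.3, -1.4]
grip_width: 0.0236
```

Request:
apply_moves(series=[[0.6,-0.1,-0.2,0,0.4,0,0.1],[1.2,-0.2,-0.4,0,0.8,0,0.1],[1.8,-0.3,-0.7,0,1.2,0,0.1],[2.4,-0.4,-0.9,0,1.6,0,0.1],[2.8,-0.5,-1.1,0,2,0,0.1]])

```text
time: 12.6
position: [0.5163, 0.0274, 0.1876]
tool_rot: [-0.019, 0.988, 0.004, 0.153]
ft_force: [0.4, 0.0, -1.6]
grip_width: 0.0237
```

```bash
python3 q.py;  python3 - <<'E'
from h import *
t=robot.camera('top')[:,:,::-1];s=robot.camera('scene')[:,:,::-1]
f=lambda i:cv2.resize(i,(400,500),interpolation=cv2.INTER_CUBIC)
cv2.imwrite('pics/sw.png',np.hstack([f(t[140:340,270:430]),f(s[190:350,210:338])]))
E
```

```text
[-0.21  0.39  1.98  0.16  0.49 -1.95]
xb,yb,z [-0.0628  0.0025  0.0636] [ 0.301 -0.04  -0.953] [ 0.4  0.  -1.6]
[-5.69  0.83  2.02] [ 0.15 -6.34 -0.01] |6.1cm 6.3deg [0.576 0.038 0.186]
[ 2.18 -0.49 -1.39] [-0.  4. -0.] |2.6cm 4.0deg [0.551 0.032 0.189]
[ 2.8  -0.49 -1.09] [-0.  2.  0.] |3.0cm 2.0deg [0.521 0.026 0.19 ]
[ 1.18 -0.21 -0.41] [-0.  1. -0.] |1.3cm 1.0deg [0.509 0.024 0.19 ]
```

View pics/sw.png

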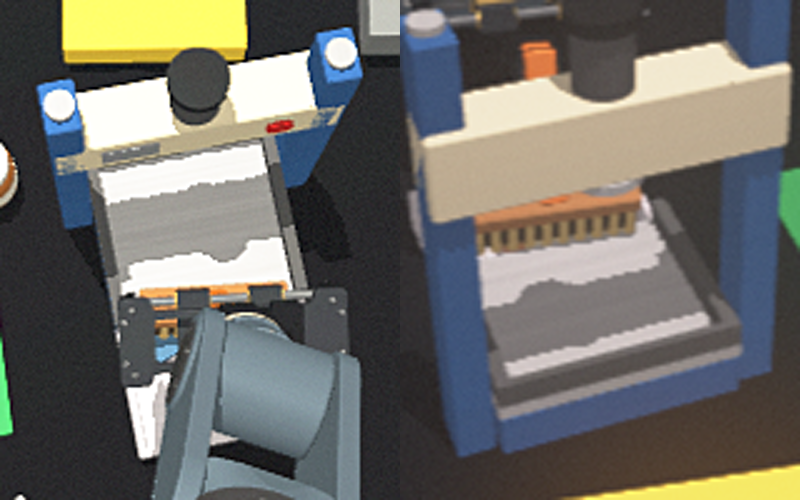

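The bed behind the brush is empty and blue is visible ahead of it at the edge, crop (165,350). I'll push 2.5 cm further, then lift.

Request:
apply_moves(series=[[0.6,-0.1,-0.2,0,0.3,0,0.1],[1.2,-0.2,-0.4,0,0.6,0,0.1],[1.8,-0.3,-0.6,0,1,0,0.1],[2.4,-0.4,-0.8,0,1,0,0.1],[2.4,-0.4,-0.8,0,1,0,0.1]])

```text
time: 13.12
position: [0.4938, 0.0219, 0.1902]
tool_rot: [-0.019, 0.989, 0.003, 0.148]
ft_force: [0.3, 0.0, -2.2]
grip_width: 0.024
```

Request:
apply_moves(series=[[-0.5,0,-2,0,0,0,0.1],[-1,0,-4,0,0,0,0.1],[-1.5,0,-6,0,0,0,0.1],[-2.3,0,-9,0,0,0,0.1],[-2.3,0,-9,0,0,0,0.1]])

```text
time: 13.53
position: [0.4904, 0.0214, 0.2856]
tool_rot: [-0.02, 0.989, 0.003, 0.15]
ft_force: [1.1, -0.7, -1.7]
grip_width: 0.0232
```

```bash
python3 l.py;  python3 - <<'E'
from h import *
t=robot.camera('top')[:,:,::-1];s=robot.camera('scene')[:,:,::-1]
f=lambda i:cv2.resize(i,(400,500),interpolation=cv2.INTER_CUBIC)
cv2.imwrite('pics/sw2.png',np.hstack([f(t[140:340,270:430]),f(s[190:350,210:338])]))
E
```

```text
[-0.23  0.18  1.91  0.11  0.77 -1.91]
xb,yb,z [-0.0892  0.0013  0.1616] [ 0.293 -0.041 -0.955] [ 1.1 -0.7 -1.7]
```

Viewed 11 pictures so far, so I keep the last for the final check. I'll carry the brush towards the mat, then check the pan by colour segmentation.

```bash
cat >> p.py <<'E'
MT=np.array([.4883,.3370,.1334])
def M(x,y,z,yaw=3,dt=0):
    T=R.from_euler('z',MT[2]+np.radians(yaw)); B=T*R.from_euler('y',np.radians(dt))
    c=R.from_euler('z',MT[2]).apply([x,y,z])+[MT[0],MT[1],0]
    return c+B.apply([-.049,.001,.124]), T*R.from_euler('y',np.radians(dt-32))*R.from_euler('x',np.pi)*R.from_euler('z',np.pi)
E
cat > m.py <<'E'
from p import *
p,r=now(); t=M(.035,.003,.13,3,15); rows([((p+t[0])/2,r),t,M(.035,.003,.1,3,8),M(.035,.003,.06,3,1),M(.035,.003,.006,3,1)])
E
python3 m.py
```

```text
[-0.23  0.19  1.91  0.11  0.76 -1.91]
[-1.27 15.99  1.4 ] [0. 0. 0.] |16.1cm 0.0deg [0.498 0.182 0.272]
[-1.27 15.99  1.4 ] [-2.33 -0.22 -8.01] |16.1cm 8.3deg [0.507 0.343 0.262]
[2.49 0.   2.67] [ 0. -7.  0.] |3.7cm 7.0deg [0.492 0.34  0.23 ]
[ 3.24 -0.    3.46] [ 0. -7.  0.] |4.7cm 7.0deg [0.476 0.337 0.185]
[2.78 0.   4.63] [0. 0. 0.] |5.4cm 0.0deg [0.476 0.337 0.131]
```

Request:
apply_moves(series=[[-1,3,0,0,0,0,0.1],[-1.3,6.5,0.5,0,0,0,0.1],[-1.3,10,1,0,0,0,0.1],[-1.3,13,1.4,0,0,0,0.1],[-1.3,16,1.4,0,0,0,0.1]])

```text
time: 14.05
position: [0.4958, 0.1835, 0.268]
tool_rot: [-0.02, 0.99, 0.003, 0.142]
ft_force: [0.7, 0.3, -1.6]
grip_width: 0.0237
```

Request:
apply_moves(series=[[-1,3.5,0.4,-0.5,0,-2,0.1],[-1.3,7,0.8,-1,0,-4,0.1],[-1.3,10.5,1.2,-1.5,0,-6,0.1],[-1.3,13.5,1.4,-2.3,0,-8,0.1],[-1.3,16,1.4,-2.3,0,-8,0.1]])

```text
time: 14.47
position: [0.5063, 0.3441, 0.2583]
tool_rot: [-0.093, 0.986, 0.013, 0.141]
ft_force: [1.0, -1.1, -1.8]
grip_width: 0.0238
```

```bash
cat > m.py <<'E'
from p import *
rows([M(.035,.003,.1,3,8),M(.035,.003,.06,3,1),M(.035,.003,.006,3,1)])
E
python3 m.py
cat > pan.py <<'E'
from h import *
im=robot.camera('top'); T=R.from_euler('z',PR[2])
h=cv2.cvtColor(im,cv2.COLOR_RGB2HSV).astype(int)
H,S,V=h[...,0],h[...,1],h[...,2]
ps=proj('top',T.apply([(-.209,-.09,.008),(-.209,.09,.008),(.077,.09,.05),(.077,-.09,.05)])+[PR[0],PR[1],0])
mk=np.zeros(H.shape,np.uint8); cv2.fillPoly(mk,[np.round(ps).astype(int)],1)
for n,c in(('red',(S>110)&((H<12)|(H>170))),('blue',(S>70)&(H>92)&(H<112)&(V>50)),('cream',(H>12)&(H<32)&(S>20)&(S<110)&(V>60))):
    k,l,st,ce=cv2.connectedComponentsWithStats((c&(mk>0)).astype(np.uint8))
    for i in range(1,k):
        if st[i,4]>25:
            w=on('top',ce[i],.03); print(n,st[i].tolist(),'local',T.inv().apply(w-[PR[0],PR[1],0]).round(3))
E
python3 pan.py
```

```text
[ 0.45  0.41  1.64 -0.1   0.82 -1.25]
[ 2.26 -0.15  2.33] [-0.03 -7.68  0.11] |3.2cm 7.7deg [0.492 0.34  0.23 ]
[ 3.24 -0.    3.46] [ 0. -7.  0.] |4.7cm 7.0deg [0.476 0.337 0.185]
[2.78 0.   4.63] [0. 0. 0.] |5.4cm 0.0deg [0.476 0.337 0.131]
red [360, 285, 11, 24, 227] local [-0.166 -0.014  0.03 ]
blue [319, 258, 69, 28, 324] local [-0.1    0.029  0.03 ]
cream [346, 287, 12, 24, 162] local [-0.163  0.021  0.03 ]
```

Red and white are in the pan; the blue blob merges with the bed's blue front face, so I'll check it in the final picture. Now placing the brush.

Request:
apply_moves(series=[[0.8,0,0.8,0,-2.6,0,0.1],[1.6,0,1.6,0,-5.2,0,0.1],[2.3,-0.1,2.3,0,-7.7,0,0.1],[2.3,-0.1,2.3,0,-7.7,0,0.1]])

```text
time: 14.85
position: [0.4871, 0.3365, 0.2273]
tool_rot: [-0.091, 0.975, 0.017, 0.204]
ft_force: [-1.1, -1.4, -3.3]
grip_width: 0.0235
```

Request:
apply_moves(series=[[0.8,0,0.9,0,-1.8,0,0.1],[1.6,0,1.8,0,-3.6,0,0.1],[2.4,0,2.7,0,-5.4,0,0.1],[3.2,0,3.5,0,-7,0,0.1],[3.2,0,3.5,0,-7,0,0.1]])

```text
time: 15.27
position: [0.4761, 0.3343, 0.1844]
tool_rot: [-0.09, 0.96, 0.022, 0.266]
ft_force: [0.0, -1.7, -3.2]
grip_width: 0.0238
```

```bash
cat > m.py <<'E'
from p import *
rows([M(.035,.003,.06,3,1)]);rows([M(.035,.003,.03,3,1),M(.035,.003,.008,3,1)])
im=robot.camera('top'); h=cv2.cvtColor(im,cv2.COLOR_RGB2HSV).astype(int); H,S,V=h[...,0],h[...,1],h[...,2]
c=((H>8)&(H<18)&(S>90)&(S<200)&(V>120)).astype(np.uint8); c[:,:170]=0;c[:,300:]=0;c[:240]=0;c[345:]=0
k,l,st,ce=cv2.connectedComponentsWithStats(c)
for i in range(1,k):
    if st[i,4]>100:
        pts=np.argwhere(l==i)[:,::-1].astype(np.float32); print(st[i].tolist(),cv2.minAreaRect(pts))
E
python3 m.py
```

```text
[ 0.5   0.47  1.95 -0.68  0.26 -0.64]
[-0.09  0.26  0.  ] [-0.25 -0.08  0.1 ] |0.3cm 0.3deg [0.476 0.337 0.185]
[1.45 0.27 2.58] [-0.25 -0.08  0.1 ] |3.0cm 0.3deg [0.476 0.337 0.155]
[1.13 0.   1.89] [0. 0. 0.] |2.2cm 0.0deg [0.476 0.337 0.133]
[194, 258, 61, 27, 796] ((224.2916259765625, 271.49609375), (16.79306983947754, 60.07817459106445), 78.27488708496094)
```

Request:
apply_moves(series=[[0.4,0.1,0.7,0,0,0,0.1],[0.8,0.2,1.4,0,0,0,0.1],[1.2,0.3,2.1,0,0,0,0.1],[1.5,0.3,2.6,0,0,0,0.1],[1.5,0.3,2.6,0,0,0,0.1]])

```text
time: 15.73
position: [0.4806, 0.3395, 0.1581]
tool_rot: [-0.089, 0.959, 0.025, 0.27]
ft_force: [-0.1, -0.1, -1.7]
grip_width: 0.0237
```

```bash
cat > m.py <<'E'
from p import *
rows([M(.035,.003,.03,3,1)]);rows([M(.035,.003,.008,3,1)]);print(robot.get_obs()['ft_force'].round(1))
E
python3 m.py
```

```text
[ 0.51  0.53  1.96 -0.91  0.21 -0.39]
[ 0.57 -0.17  0.04] [-0.08  0.42 -0.05] |0.6cm 0.4deg [0.476 0.337 0.155]
[ 1.71 -0.17  1.92] [-0.08  0.42 -0.05] |2.6cm 0.4deg [0.476 0.337 0.133]
[-0.1 -0.1 -1.7]
```

Request:
apply_moves(series=[[0.5,0,0.4,0,0,0,0.1],[0.9,0,0.9,0,0,0,0.1],[1.3,-0.1,1.4,0,0,0,0.1],[1.7,-0.2,1.9,0,0,0,0.1],[1.7,-0.2,1.9,0,0,0,0.1]])

```text
time: 16.15
position: [0.4762, 0.3366, 0.1334]
tool_rot: [-0.089, 0.958, 0.025, 0.27]
ft_force: [1.0, 0.4, -1.1]
grip_width: 0.0237
```

```bash
python3 m.py
```

```text
[ 0.51  0.57  1.99 -1.27  0.17 -0.03]
[-1.14  0.03 -1.82] [-0.06  0.46 -0.04] |2.1cm 0.5deg [0.476 0.337 0.155]
[0.01 0.03 0.05] [-0.06  0.46 -0.04] |0.1cm 0.5deg [0.476 0.337 0.133]
[ 1.   0.4 -1.1]
```

About 4 mm above the mat. I'll lower gently until contact.

Request:
apply_moves(series=[[0.05,0,0.09,0,0,0,0.1],[0.1,0,0.17,0,0,0,0.1],[0.15,0,0.25,0,0,0,0.1],[0.18,0,0.3,0,0,0,0.1],[0.18,0,0.3,0,0,0,0.1]])

```text
time: 16.57
position: [0.4755, 0.337, 0.1302]
tool_rot: [-0.089, 0.958, 0.025, 0.27]
ft_force: [-2.0, -0.7, -3.3]
grip_width: 0.0238
```

Request:
apply_moves(series=[[0.05,0,0.09,0,0,0,0.1],[0.05,0,0.09,0,0,0,0.1],[0.05,0,0.09,0,0,0,0.1]])

```text
time: 16.82
position: [0.4753, 0.3369, 0.1289]
tool_rot: [-0.089, 0.958, 0.025, 0.27]
ft_force: [0.0, -0.2, -2.1]
grip_width: 0.0233
```

```bash
python3 m.py; python3 -c "
from h import *
for i in range(2): robot.camera('top'); print(robot.get_obs()['ft_force'].round(2), robot.get_obs()['moment'].round(2))"
```

```text
[ 0.51  0.58  1.99 -1.34  0.17  0.04]
[-1.44 -0.02 -2.16] [ 0.    0.44 -0.04] |2.6cm 0.4deg [0.476 0.337 0.155]
[-0.29 -0.02 -0.28] [ 0.    0.44 -0.04] |0.4cm 0.4deg [0.476 0.337 0.133]
[ 0.  -0.2 -2.1]
[-0.49 -0.13 -2.38] [ 0.04  0.46 -0.01]
[ 0.07  0.52 -2.26] [0.04 0.51 0.03]
```

No contact yet (still about -2 N of brush weight). Another 1–2 mm.

Request:
apply_moves(series=[[0.05,0,0.09,0,0,0,0.1],[0.05,0,0.09,0,0,0,0.1],[0.05,0,0.09,0,0,0,0.1]])

```text
time: 17.17
position: [0.4753, 0.3369, 0.1287]
tool_rot: [-0.089, 0.958, 0.025, 0.27]
ft_force: [-4.0, -2.4, 5.8]
grip_width: 0.0239
```

Request:
apply_moves(series=[[0.05,0,0.09,0,0,0,0.1],[0.05,0,0.09,0,0,0,0.1],[0.05,0,0.09,0,0,0,0.1]])

```text
time: 17.42
position: [0.4751, 0.3368, 0.1285]
tool_rot: [-0.089, 0.958, 0.025, 0.271]
ft_force: [-7.0, -4.1, 12.6]
grip_width: 0.0236
```

```bash
python3 m.py
```

```text
[ 0.51  0.58  2.   -1.37  0.17  0.07]
[-1.48 -0.01 -2.17] [ 0.01  0.58 -0.04] |2.6cm 0.6deg [0.476 0.337 0.155]
[-0.33 -0.01 -0.3 ] [ 0.01  0.58 -0.04] |0.4cm 0.6deg [0.476 0.337 0.133]
[-7.  -4.1 12.6]
```

Contact confirmed at +12.6 N. I'll unload about 1 mm, open, then back straight out along the tool axis.

Request:
apply_moves(series=[[-0.05,0,-0.1,0,0,0,0.1],[-0.05,0,-0.1,0,0,0,0.1]], newtons=20)

```text
time: 17.58
position: [0.4753, 0.3371, 0.1286]
tool_rot: [-0.089, 0.958, 0.025, 0.27]
ft_force: [-4.1, -1.6, 6.2]
grip_width: 0.024
```

Request:
apply_moves(series=[[0,0,0,0,0,0,0.45],[0,0,0,0,0,0,0.6],[0,0,0,0,0,0,0.8],[0,0,0,0,0,0,0.8],[0,0,0,0,0,0,0.8]])

```text
time: 18.0
position: [0.4756, 0.337, 0.1277]
tool_rot: [-0.089, 0.958, 0.025, 0.27]
ft_force: [-0.2, 0.3, -0.1]
grip_width: 0.0492
```

Request:
apply_moves(series=[[0,0,0,0,0,0,0.8],[0,0,0,0,0,0,0.8],[0,0,0,0,0,0,0.8]])

```text
time: 18.25
position: [0.4754, 0.3369, 0.1279]
tool_rot: [-0.089, 0.958, 0.025, 0.27]
ft_force: [0.1, 0.1, -0.5]
grip_width: 0.0664
```

Request:
apply_moves(series=[[0,0,-1.5,0,0,0,0.8],[0,0,-4,0,0,0,0.8],[0,0,-7,0,0,0,0.8],[0,0,-10,0,0,0,0.8],[0,0,-10,0,0,0,0.8]])

```text
time: 18.67
position: [0.4225, 0.3277, 0.2171]
tool_rot: [-0.089, 0.958, 0.027, 0.272]
ft_force: [1.0, 0.0, 0.6]
grip_width: 0.0695
```

Run:
```python
from h import *
print(robot.get_obs()['q'].round(2),now()[0])
h=cv2.cvtColor(robot.camera('top'),cv2.COLOR_RGB2HSV).astype(int); H,S,V=h[...,0],h[...,1],h[...,2]
c=((H>8)&(H<18)&(S>90)&(S<200)&(V>120)).astype(np.uint8); c[:,:170]=0;c[:,300:]=0;c[:240]=0;c[345:]=0
k,l,st,ce=cv2.connectedComponentsWithStats(c); i=1+st[1:,4].argmax()
r=cv2.minAreaRect(np.argwhere(l==i)[:,::-1].astype(np.float32)); print(st[i],r,on('top',r[0],.05))
```

```text
[ 0.55  0.36  2.03 -0.69  0.29 -0.58] [0.42254279 0.32768668 0.2171336 ]
[198 262  59  25 747] ((226.78846740722656, 274.44232177734375), (15.689291000366211, 57.8542594909668), 78.69007110595703) [0.52070176 0.3441698  0.05      ]
```

Brush stands where intended, about (0.521, 0.344). I'll retreat further, then take the final look.

Request:
apply_moves(series=[[0,0,-3,0,4,0,0.8],[-1,0,-6,0,8,0,0.8],[-1,0,-9,0,8,0,0.8],[-1,0,-9,0,8,0,0.8]])

```text
time: 19.05
position: [0.3886, 0.3217, 0.3005]
tool_rot: [-0.09, 0.974, 0.021, 0.206]
ft_force: [0.8, 1.6, -0.6]
grip_width: 0.0697
```

```bash
python3 pan.py
python3 - <<'E'
from h import *
print(robot.get_obs()['q'].round(2),now()[0])
t=robot.camera('top')[:,:,::-1];s=robot.camera('scene')[:,:,::-1]
a=cv2.resize(t[150:350,170:430],(520,400),interpolation=cv2.INTER_CUBIC)
b=cv2.resize(s[150:350,310:450],(280,400),interpolation=cv2.INTER_CUBIC)
cv2.imwrite('pics/fin.png',np.hstack([a,b]))
t0=cv2.imread('pics/top0.png'); d=cv2.absdiff(t0,t).max(2)
for n,(u,v) in dict(beaker=(225,214),jar=(262,208),bottle=(480,215),rack=(490,280)).items():
    print(n,(d[v-22:v+22,u-22:u+22]>50).mean().round(3))
E
```

```text
red [360, 285, 11, 24, 226] local [-0.166 -0.014  0.03 ]
blue [319, 258, 69, 28, 324] local [-0.1    0.029  0.03 ]
cream [346, 287, 12, 24, 147] local [-0.163  0.022  0.03 ]
[ 0.55  0.18  1.9  -0.23  0.68 -1.05] [0.38815045 0.3211534  0.29927724]
beaker 0.0
jar 0.0
bottle 0.0
rack 0.0
```

View pics/fin.png

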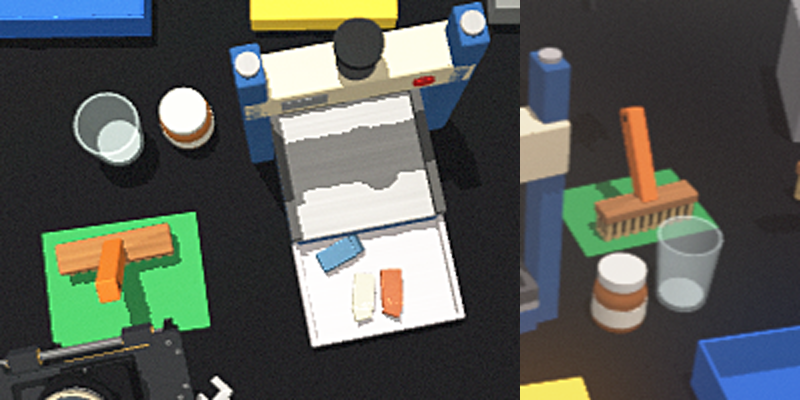

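The final picture shows the bed empty and all three pieces in the pan: blue (340,253), white (363,296) and red (392,293). The brush stands upright on the mat at (115,250), and the gripper is clear of everything. Handing in.

```bash
python3 -c "
from rig import robot
print(robot.get_obs()['time']); print(robot.hand_in())"
```

```text
19.2
the job is handed in; nothing more can be done
None
```

I took the smaller brush from the green mat, swept the three pieces off the press bed into the catch pan, and stood the brush back upright on the mat. I handed in at 19.2 s of the 51 s allowed.

**What the last checks showed:**
- **Pieces:** the final picture shows the bed empty and the red, white and blue pieces lying in the pan. The colour segmentation confirmed red and white. It could not separate blue from the blue front face of the bed, so blue rests on the picture alone.
- **Brush:** it stands flat and upright on the mat, about 3 cm further forward than it started. I felt contact at about 13 N before releasing it.
- **Bystanders:** comparing the first and last top images shows no change at the beaker, bottle, jar or box of spare bars.
- **Press head:** no bump showed in the force readings. They stayed within a few newtons all through the sweep.

**What went wrong on the way:** the last joint ran into its range limit twice, once near the mat and once during the sweep. Joint 4 also reached its limit while I gripped the brush. I half-turned the grasp for the first. For the sweep I turned the brush about 8° and held the tool steeper. The controller appeared to hold the joints at their limits, and I saw no reading beyond one.

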